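# Hold a bearing ball under the bench magnifier

## Robot

A 6-joint arm with a two-finger parallel gripper is mounted at the origin on the work surface. World frame = base frame: x ahead of the robot, y to its left, z up, the work surface at z = 0. Lengths are in mm, angles in rad, forces in N, time in s.
With the tool pointing down it reaches from about 300 to 775 mm from the base axis. Payload 14.6 kg.
Tool frame: the origin (TCP) lies on the centre line of the jaws, within the pads' length; the fingertips stand 19 mm ahead of it and the grasp point (between the pads) is the TCP (bot.tip_reach is the distance from the TCP to the fingertips, in mm); y points along the fingers, x is the direction in which the jaws open and shut, and the axes are right-handed (so a half turn about y gives the same grasp; the last joint's range is limited). The gripper opens to 85 mm and grips with 20 to 120 N. Pads are 22 mm wide; open, the fingers measure 114 mm over their backs; the gripper's body (76 mm by 85 mm) begins 54 mm behind the grasp point. The pads swing forward as they close: fully open they stand 13 mm farther back than shut.
Start: joints at [-1.311, 0.3, 1.521, -0, 1.321, -0.067], TCP at [176.551, -520.883, 250.281] pointing down, gripper open.
Joint ranges: [-3.03, 3.03], [-0.79, 2.21], [0.23, 2.52], [-1.04, 4.18], [0, 3.07], [-2.55, 2.55]. Speed limits (rad/s): [2.22, 2.22, 2.57, 3.14, 3.14, 3.14].

## Interface

Orientations are given as a unit quaternion [w, x, y, z].
In Python, from rig import bot gives the robot as it stands. Calls block until the motion is done:
- bot.move_to(position, orientation): joint-space move of the TCP to a pose.
- bot.servo_line(position, attitude=None, speed=150, until_force=None): straight line of the TCP; attitude=None keeps the orientation; speed is the mean speed in mm/s. With until_force (N) it stops when the force on the tool has changed by that much, and returns True; else False.
- bot.move_joints(angles): joint-space move.
- bot.move_gripper(opening, grip_force=None): finger opening in mm; grip_force is the grip in N (None keeps the last); returns when the fingers have stopped.
- bot.dwell(seconds).
- bot.ik(position, orientation): joint angles nearest the present ones, or None.
- bot.read_state(): the state.
- bot.read_camera(name): name is "side" or "top" or "wrist"; returns a dict with "image" (400x640x3 uint8, blue, green, red), "depth" (400x640 float32, mm along the optical axis (not along the pixel's ray), 0 where there is no reading), "fovy" (degrees; the focal length in pixels is half the picture's height over the tangent of half this angle, whatever the lens; pixels are square), "cx", "cy" (the principal point, pixels), "eye" and "attitude" of the camera in the world; the wrist camera has in their place "mount" (4x4, takes a point from camera to tool coordinates, whose origin is the TCP and whose axes are the tool frame's). Camera axes: x right, y down, z forward; pixel columns grow to the right and rows downward; lengths in mm; the calibration is good to about 2 mm. A picture is of the moment at which its call begins: read the wrist's pose just before it.
A pose or a line that the arm cannot do raises bot.MotionError and nothing moves.
- bot.finish_job(): hands the job in, once; it reports no verdict.
The state is a dict: "clock": time; "joint_positions": joint angles; "qvel": joint speeds; "effort": joint torques, N m; "ee_pos": TCP position; "tool_rot": TCP orientation; "ft_force": force on the tool from outside, world axes, zero at the start; "moment": the same for the moment, N m; "grip_width": finger opening in mm.
Only numpy, scipy, OpenCV 4.12 (cv2) and the standard library are available. Lean on these libraries where they do the work, as an engineer would, in place of code of your own. Each camera call takes 0.05 s, during which the arm holds its last target.

## Task

Pick up the small handled pan that has the loose steel ball in its pocket by its thin plastic grip, pinching it gently (no more than 40 N), and carry it level and smoothly, so that the ball stays in its pocket, to under the bench magnifier, where the mechanic will check the ball for pitting. Finish while still holding it there, level and still and the ball at rest, with the pocket centred under the lens at the viewing distance of 120 mm below the lamp head; do not put it down or let go. Do not bump the magnifier or disturb the second pan and the other things on the bench.

Things in the scene. Friction and masses are not known exactly. Their poses are not given: they have to be found in the camera images.
- pan_grip (a point): centre of the grip of the pan with the ball: hollow black plastic bar 100 mm long, 16 wide, 26 high, on the robot's side of the pan; its underside is 12 mm and this point 25 mm over the bench. x axis: along the grip towards the pan, y: across it, z: up. Pan and grip weigh about 0.1 kg, balanced about 110 mm ahead of this point. A pinch above 40 N a finger would crack the grip
- pan_pocket (a point): centre of the round pocket in the aluminium pan (90 x 80 mm, walls 12 mm high): 135 mm ahead of the grip's centre along its x axis and 15 mm lower. The pocket is 40 mm across, 3 mm deep, dark-floored, in a grey sheet; this point is 8 mm over its flat floor, 10 mm over the pan's underside. Same axes as the grip
- ball_center (a point): centre of the loose steel ball, 16 mm in diameter, 17 g, free to roll in the pocket. It climbs out over the 3 mm rim if the pan is tipped steeply or jerked
- lens (a point): centre of the underside of the magnifier lamp's level ring head, 280 mm over the bench; fixed. The head is 102 mm across, 22 mm thick. Its gooseneck leaves along this point's x axis (away from the robot within 0.35 rad), rises to 340 mm and comes down 210 mm from the lens axis into a base 144 mm across. The space below the head and on the robot's side is open
- focus (a point): the viewing point of the magnifier: on the lens axis, 120 mm below the underside of the head (160 mm over the bench)
- other_pan: the second pan, the same in shape and size as the first but with a small ring bearing (28 mm across) in its pocket instead of the ball; body origin at the centre of the pan's underside. To be left where it lies
- hub: aluminium wheel hub lying on its side, 108 mm long over the axle, 54 mm high; origin on the bench under its middle. Bystander
- lockring: dark steel ring, 36 mm across, 8 mm high, lying flat; origin at its underside's centre. Bystander
- hex_key: steel L-shaped hex key, 120 by 34 mm, 8 mm high, lying flat; origin on the long leg. Bystander
- pedal: aluminium platform pedal, 92 by 92 mm, 24 mm high, its axle stub 26 mm beyond one side; origin at its underside's centre. Bystander
- tyre_lever: flat grey plastic lever, 125 mm long, 16 mm wide, up to 12 mm high; origin at its underside's middle. Bystander
- grease: white jar, 64 mm across, 60 mm high; origin at its underside's centre. Bystander
- chainring: dark toothed steel ring, 116 mm across, 4 mm high, lying flat; origin at its centre. Bystander
- pan: the pan with the ball itself; origin at the centre of the pan's underside, 10 mm below the pocket's point; same axes as the grip
- lamp: the magnifier lamp; origin on the bench straight below the lens, x axis towards the lamp's base
- ball: the steel ball; this frame turns as it rolls: use its centre
There are look-alikes about, which are no part of the job. What is shaped like the pan but red is not meant.

How it is judged:
By the outcome, as a careful person would: the job done as asked, in the order asked, and still so for the second after the job is handed in, while the arm keeps its last pose, push and grip.
It also fails if it takes over 51 s, if anything falls off the work surface, if the arm or the gripper's body presses on something with over 40 N, if the wrist force passes 120 N, or if a joint passes its speed limit or range.

## Working session

There is one attempt and no reset: what is moved stays moved. The work goes in short steps, each a Python script; the robot and the scene stay as the last script left them, time stands still between calls to the robot, and variables do not carry over. Pictures are saved under pics/ and viewed, and the job is handed in when it is done.

```bash
ls; mkdir -p pics; cat > h.py <<'E'
import numpy as np, cv2, pickle
from scipy.spatial.transform import Rotation as R
def Rq(q): return R.from_quat([q[1],q[2],q[3],q[0]])
def qR(r):
    x=r.as_quat(); return [x[3],x[0],x[1],x[2]]
def cam_pose(c,st=None):
    if 'eye' in c:
        a=np.array(c['attitude'],float)
        return (Rq(a).as_matrix() if a.size==4 else a.reshape(3,3)), np.array(c['eye'],float)
    T=np.array(c['mount']).reshape(4,4); Rt=Rq(st['tool_rot']).as_matrix()
    return Rt@T[:3,:3], Rt@T[:3,3]+np.array(st['ee_pos'])
def foc(c): return c['image'].shape[0]/2/np.tan(np.radians(c['fovy'])/2)
def ray(c,uv,st=None):
    M,e=cam_pose(c,st); f=foc(c)
    return e, M@np.array([(uv[0]-c['cx'])/f,(uv[1]-c['cy'])/f,1.])
def onz(c,uv,z,st=None):
    e,d=ray(c,uv,st); return e+d*(z-e[2])/d[2]
def proj(c,p,st=None):
    M,e=cam_pose(c,st); q=M.T@(np.array(p)-e); f=foc(c); return q[0]/q[2]*f+c['cx'],q[1]/q[2]*f+c['cy']
def cloud(c,st=None):
    M,e=cam_pose(c,st); f=foc(c); d=c['depth']; v,u=np.mgrid[:d.shape[0],:d.shape[1]]
    P=np.stack([(u-c['cx'])/f*d,(v-c['cy'])/f*d,d],-1)@M.T+e; P[d==0]=np.nan; return P
def load(n): return pickle.load(open(n+'.pkl','rb'))
def snap(bot,n,tag):
    st=bot.read_state(); c=bot.read_camera(n); cv2.imwrite(f'pics/{tag}.png',c['image']); pickle.dump((c,st),open(tag+'.pkl','wb')); return c,st
E
python3 - <<'E'
from h import *
from rig import bot
for n in ('top','side','wrist'):
    c,st=snap(bot,n,n+'0'); print(n,{k:v for k,v in c.items() if k not in('image','depth')})
print(st)
E
```

```text
pics
top {'fovy': 44.89560627618005, 'cx': 316.6203646202184, 'cy': 202.40804730388342, 'eye': array([ 308.89354715,    4.81054505, 1967.85653393]), 'attitude': array([ 0.02933708, -0.69778129,  0.714758  , -0.03689989])}
side {'fovy': 48.592104098345004, 'cx': 318.2574277065063, 'cy': 200.4293714747901, 'eye': array([ 364.90529003, -909.7160655 , 1313.5779319 ]), 'attitude': array([-0.32519632,  0.94409355, -0.05201296,  0.01514482])}
wrist {'fovy': 61.012097499845964, 'cx': 322.704770348372, 'cy': 196.4438823248454, 'mount': array([[ 9.99998818e-01, -1.46602921e-03, -4.63453012e-04,
        -1.35865560e+00],
       [ 2.88164384e-05, -2.83501800e-01,  9.58971704e-01,
        -1.24411139e+02],
       [-1.53727029e-03, -9.58970584e-01, -2.83501423e-01,
         7.14112557e+01],
       [ 0.00000000e+00,  0.00000000e+00,  0.00000000e+00,
         1.00000000e+00]])}
{'clock': 0.1, 'joint_positions': array([-1.31063177e+00,  3.00405619e-01,  1.52152525e+00,  7.79798590e-06,
        1.32072690e+00, -6.66014920e-02]), 'qvel': array([-0.00111693, -0.00157737, -0.0031466 ,  0.0007803 ,  0.00025353,
        0.00135296]), 'effort': array([ 2.42149930e-03, -5.44375026e+01, -3.62369835e+01, -2.43297853e-05,
        2.99158550e-03, -3.04485968e-05]), 'ee_pos': array([ 176.48702073, -520.70570055,  249.78084871]), 'tool_rot': array([ 0.57491077, -0.57442804,  0.41230234, -0.41172421]), 'ft_force': array([0.09068563, 0.56658111, 0.24241055]), 'moment': array([ 0.0378083 , -0.00019172,  0.02519287]), 'grip_width': 85.53445935098122}
```

View pics/top0.png

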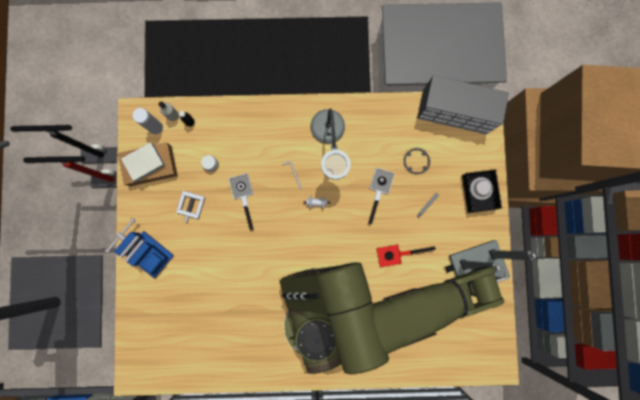

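View pics/side0.png

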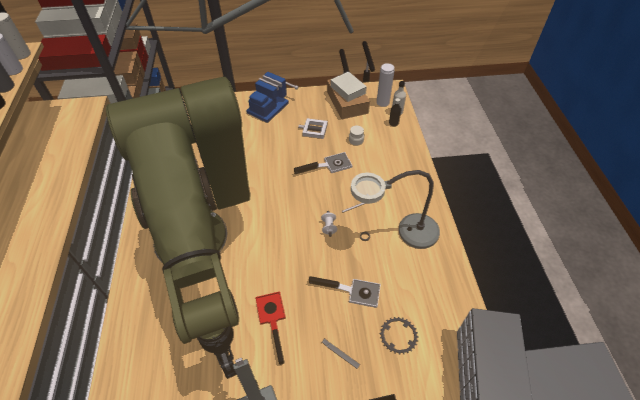

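View pics/wrist0.png

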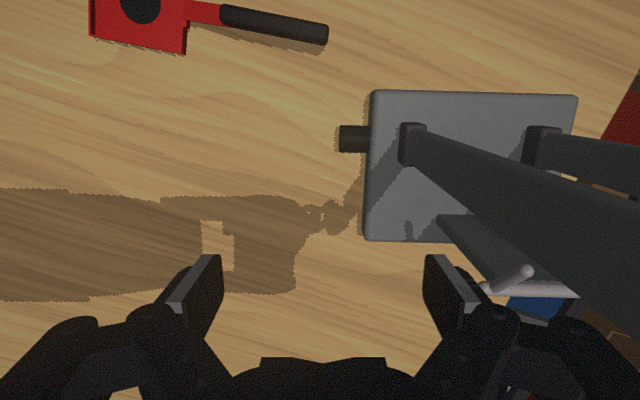

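```bash
python3 - <<'E'
from h import *
t,_=load('top0'); s,_=load('side0')
def crop(c,u,v,h=35,k=5): return cv2.resize(c['image'][v-h:v+h,u-h:u+h],None,fx=k,fy=k,interpolation=cv2.INTER_CUBIC)
a=np.hstack([crop(t,245,205,30,6),crop(t,378,200,30,6)])
b=np.hstack([crop(s,325,165,30,6),crop(s,345,290,30+0,6)])
cv2.imwrite('pics/crop0.png',cv2.resize(np.vstack([a,b]),(600,600)))
for n,uv,z in [('A pocket',(240,187),10),('A gripend',(250,228),25),('B pocket',(381,181),10),('B gripend',(371,222),25),('lens',(336,163),291),('red',(390,256),10),('greystand',(478,260),100)]:
    print(n,onz(t,uv,z).round(), t['depth'][uv[1],uv[0]])
P=cloud(t); print(P[163,336],P[163,324],P[255,470],P[250,495])
E
```

```text
A pocket [563. 292.  10.] 1979.007
A gripend [395. 251.  25.] 1928.9418
B pocket [ 574. -283.   10.] 1970.3851
B gripend [ 407. -235.   25.] 1931.3595
lens [603. -86. 291.] 1697.9058
red [ 269. -308.   10.] 1959.4001
greystand [ 247. -632.  100.] 1926.5679
[603.44584902 -86.43144357 291.09685743] [602.78569537 -44.07572971 300.2868546 ] [ 265.61101069 -623.51971353   35.17957309] [ 283.50711149 -708.93126812   76.58274442]
```

View pics/crop0.png

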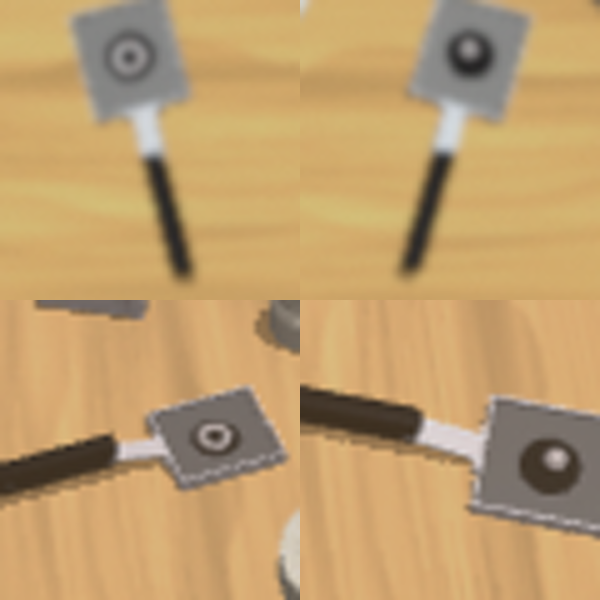

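```bash
python3 - <<'E'
from h import *
from rig import bot
t,st=load('top0'); P=cloud(t)
M=Rq(st['tool_rot']).as_matrix(); print('tool axes cols\n',M.round(2))
q=P[240:290,440:535]; 
print(np.array2string(q[::4,::5,2].round(0),max_line_width=200))
print(q[::12,::20,:2].round(0).tolist())
w,sw=load('wrist0'); W=cloud(w,sw); 
for uv in [(410,130),(540,135),(470,170),(600,190),(450,220),(520,275),(450,110),(600,150),(630,250)]: print(uv,W[uv[1],uv[0]].round())
# IK tests
yaw=-0.28
for tilt in (0,15,30,40):
  for sgn in (1,-1):
    ex=np.array([np.cos(yaw),np.sin(yaw),0]); ey=np.array([-np.sin(yaw),np.cos(yaw),0]); ez=np.array([0,0,1.])
    a=np.radians(tilt); y=-np.cos(a)*ez+np.sin(a)*ex; x=sgn*ey; z=np.cross(x,y)
    qq=qR(R.from_matrix(np.stack([x,y,z],1)))
    for p in ([444,-245,27],[444,-245,175],[473,-49,175]):
        j=bot.ik(p,qq); print(tilt,sgn,z.round(2),p,None if j is None else np.round(j,2))
E
```

```text
tool axes cols
 [[ 0.32 -0.    0.95]
 [-0.95  0.    0.32]
 [-0.   -1.    0.  ]]
[[   0.   -7.   -2.    1.    3.   -6.    2.    3.    1.   -3.    4.   36.    0.    6. -742. -757. -754. -635. -623.]
 [  -5.    5.   -2.   -7.    5.    3.   -1.    1.    9.   40.   30.   35.    1.    0. -734. -753. -758. -629. -620.]
 [   0.    2.  -10.  -10.   -6.    4.   30.   42.   36.   39.   34.   42.   -4.    4.    1. -746. -770. -610. -613.]
 [   8.   -2.   -2.   -1.   33.   38.   38.   37.   33.   33.   54.  101.  148.  188.  232.  277.  318.  363.  374.]
 [  -4.   -5.   29.   25.   35.   32.   37.   36.   24.   35.   35.   78.  134.  173.  222.  260.  307.  351.  376.]
 [  -3.    4.    6.   44.   41.   64.   41.   35.   40.   39.   37.   41.   36.    1.    8. -764. -726. -619.  373.]
 [  -9.   -3.   -3.   26.   40.   85.  149.  201.  262.  314.  363.  383.   33.   35.    4. -750. -764. -631. -619.]
 [   1.   10.   32.   37.   37.   70.  125.  194.  487.  506.  503.  380.   22.   37.    1. -755. -748. -640. -608.]
 [   2.    5.    5.   25.   35.   33.  483.  504.  518.  510.  510.  379.   33.  208
[... 2363 characters left out ...]
  0.49 -1.33]
30 -1 [ 0.83 -0.24  0.5 ] [444, -245, 27] [-0.66  0.41  2.11  0.97  0.23  0.28]
30 -1 [ 0.83 -0.24  0.5 ] [444, -245, 175] [-0.66  0.09  2.04  0.36  0.55  0.92]
30 -1 [ 0.83 -0.24  0.5 ] [473, -49, 175] [-0.15  0.02  2.12 -0.14  0.49  1.81]
40 1 [-0.74  0.21 -0.64] [444, -245, 27] [-0.69  0.43  2.19  2.02  0.29  2.35]
40 1 [-0.74  0.21 -0.64] [444, -245, 175] None
40 1 [-0.74  0.21 -0.64] [473, -49, 175] [-0.14 -0.01  2.22 -0.36  0.26 -1.11]
40 -1 [ 0.74 -0.21  0.64] [444, -245, 27] [-0.69  0.43  2.19  2.02  0.29 -0.79]
40 -1 [ 0.74 -0.21  0.64] [444, -245, 175] [-0.69  0.07  2.14  0.76  0.38  0.53]
40 -1 [ 0.74 -0.21  0.64] [473, -49, 175] [-0.14 -0.01  2.22 -0.36  0.26  2.03]
```

Candidates: pan at top (240,187) has a ring bearing, so it is the second pan. The red pan at (390,256) is excluded. The pan at top (381,181), side (367,293) has a dark pocket with a shiny ball, so it is the target, and the crop confirms this. Next I move away from the stand posts and look at it closely with the wrist camera.

```bash
cat >> h.py <<'E'
def tool(yaw,tilt,sgn=1):
    ex=np.array([np.cos(yaw),np.sin(yaw),0]); ey=np.array([-np.sin(yaw),np.cos(yaw),0]); ez=np.array([0,0,1.])
    a=np.radians(tilt); y=-np.cos(a)*ez+np.sin(a)*ex; x=sgn*ey
    return qR(R.from_matrix(np.stack([x,y,np.cross(x,y)],1)))
E
python3 - <<'E'
from h import *
from rig import bot
st=bot.read_state()
bot.servo_line([210,-430,300],speed=200)
bot.move_to([350,-220,230],tool(-0.28,0))
bot.dwell(0.2)
c,s=snap(bot,'wrist','w1'); print(s['clock'],s['ee_pos'],s['joint_positions'].round(2))
snap(bot,'top','t1')
E
```

```text
2.775 [ 349.9461324  -220.24288101  230.02630613] [-0.65  0.01  1.9  -0.    1.23 -1.94]
```

View pics/w1.png

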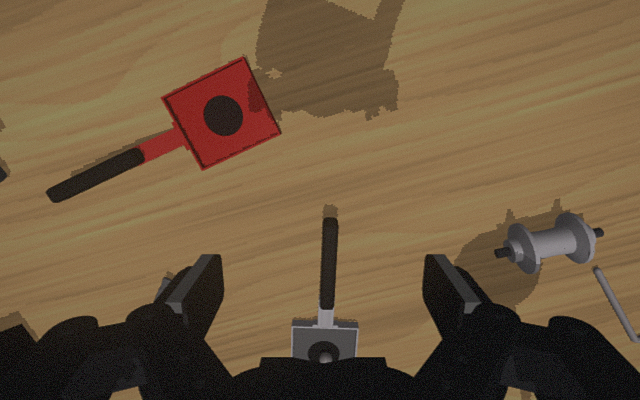

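The picture shows the target pan (grip u≈330, v 215-310, pocket ≈(324,352)), the red pan at the upper left and the hub at the right. The pocket is partly hidden by the gripper, so I shift forward about 100 mm for a clean view.

```bash
python3 - <<'E'
from h import *
from rig import bot
bot.servo_line([446,-248,230],speed=200)
bot.dwell(0.3)
c,s=snap(bot,'wrist','w2'); print(s['clock'],s['ee_pos'])
E
```

```text
3.825 [ 445.60549752 -247.96636079  230.34153425]
```

View pics/w2.png

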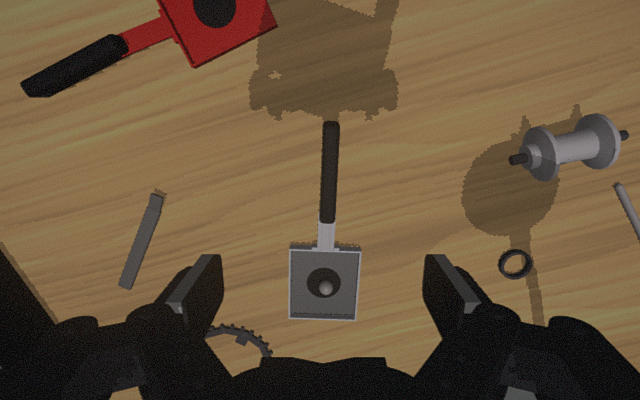

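View pics/t1.png

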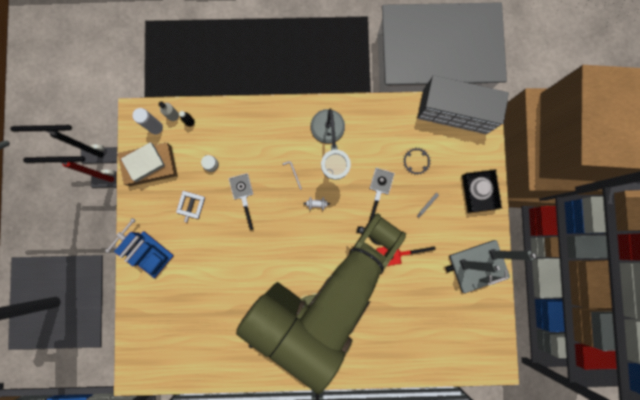

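```bash
python3 - <<'E'
from h import *
c,s=load('w2'); P=cloud(c,s); im=c['image'].astype(int); g=im.sum(2)
# grip
m=np.zeros(g.shape,bool); m[110:228,312:346]=(g[110:228,312:346]<140)
cnt=max(cv2.findContours(m.astype(np.uint8),0,2)[0],key=cv2.contourArea)
mm=np.zeros(g.shape,np.uint8); cv2.drawContours(mm,[cnt],-1,1,-1)
p=P[mm>0]; print('z pct',np.nanpercentile(p[:,2],[5,25,50,75,95]))
# rays onto z=38 plane
vu=np.argwhere(mm>0)[:,::-1]; q=np.array([onz(c,x,38,s) for x in vu])[:,:2].astype(np.float32)
r=cv2.minAreaRect(q); print('grip rect z38',r)
# row centers on z=38
cen=[];
for v in range(130,220):
    u=np.where(mm[v])[0]
    if len(u): cen.append(onz(c,((u.min()+u.max())/2,v),36,s)[:2])
cen=np.array(cen); d=np.linalg.svd(cen-cen.mean(0))[2][0]; d*=np.sign(d[0]); print('yaw grip',np.arctan2(d[1],d[0]))
# pan sheet outline
sheet=np.zeros(g.shape,np.uint8); sat=im.max(2)-im.min(2); sub=(sat<25)&(g>150); sheet[238:325,280:370]=sub[238:325,280:370]
cnt=max(cv2.findContours(sheet,0,2)[0],key=cv2.contourArea)
q=np.array([onz(c,x,12,s)[:2] for x in cnt[:,0]]).astype(np.float32); print('pan rect z12',cv2.minAreaRect(q))
# pocket
dk=np.zeros(g.shape,np.uint8); dk[262:302,300:346]=(g[262:302,300:346]<160)
cnt=max(cv2.findContours(dk,0,2)[0],key=cv2.contourArea); h=cv2.convexHull(cnt)
e=cv2.fitEllipse(h); print('pocket ell',e, onz(c,e[0],5,s), 'floor z', np.nanmedian(P[262:302,300:346][dk[262:302,300:346]>0][:,2]))
q=np.array([onz(c,x,5,s)[:2] for x in h[:,0]],np.float32); print('circ',cv2.minEnclosingCircle(q), q.mean(0))
br=np.zeros(g.shape,np.uint8); br[275:302,312:340]=(g[275:302,312:340]>300); 
print('bench z',np.nanmedian(P[40:110,430:480,2]))
cv2.imwrite('pics/w2c.png',cv2.resize(c['image'][110:330,270:380],None,fx=2.7,fy=2.7,interpolation=2))
# grip centre by depth top points
sel=(mm>0)&(P[...,2]>30); print('depth grip mean',np.nanmean(P[sel],0))
E
```

```text
z pct [36.38123139 37.90254621 38.60502295 39.18628215 39.94156028]
grip rect z38 ((445.4403076171875, -241.04185485839844), (15.13429069519043, 98.88368225097656), 71.55440521240234)
yaw grip -0.3219412388352589
pan rect z12 ((568.8834838867188, -282.0284118652344), (80.2314453125, 104.8134994506836), 71.49574279785156)
pocket ell ((323.33331298828125, 282.339599609375), (29.6990966796875, 33.233760833740234), 91.60047912597656) [ 575.54433966 -284.12987668    5.        ] floor z 3.5052810900360782
circ ((575.8887329101562, -284.1208190917969), 19.642454147338867) [ 577.5274  -284.79446]
bench z 0.9712509448558535
depth grip mean [ 443.59015411 -240.46234974   38.47242617]
```

View pics/w2c.png

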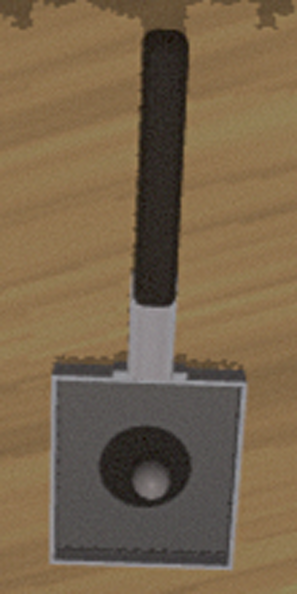

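```bash
python3 - <<'E'
from h import *
out=[]
for n in ('top0','side0'):
    c,s=load(n); P=cloud(c)
    im=c['image'].astype(int)
    band=(P[...,2]>270)&(P[...,2]<318)&(np.hypot(P[...,0]-603,P[...,1]+86)<75)&(im.max(2)-im.min(2)<60)
    band=cv2.morphologyEx(band.astype(np.uint8),cv2.MORPH_OPEN,np.ones((2,2)))
    cnt=max(cv2.findContours(band,0,2)[0],key=cv2.contourArea)
    z=P[band>0]; print(n,'npx',band.sum(),'z',np.nanpercentile(z[:,2],[5,50,95]).round(),'ext x',np.nanpercentile(z[:,0],[1,99]),'y',np.nanpercentile(z[:,1],[1,99]))
    q=np.array([onz(c,x,302)[:2] for x in cnt[:,0]],np.float32); print('circ302',cv2.minEnclosingCircle(q)); 
    x,y,w,h=cv2.boundingRect(cnt); out.append(cv2.resize(np.hstack([c['image'][130:215,290:400],cv2.merge([band*200]*3)[130:215,290:400]]),None,fx=3.4,fy=3.4,interpolation=2))
cv2.imwrite('pics/lens.png',np.vstack(out))
E
```

```text
top0 npx 731 z [  2. 297. 307.] ext x [548.73158705 671.00152265] y [-159.18284855  -37.11432141]
circ302 ((607.0943603515625, -84.2198486328125), 65.82256317138672)
side0 npx 925 z [  6. 295. 304.] ext x [550.94923244 752.60828127] y [-133.99331837  140.25355023]
circ302 ((614.986328125, -95.28569793701172), 71.32118225097656)
```

View pics/lens.png

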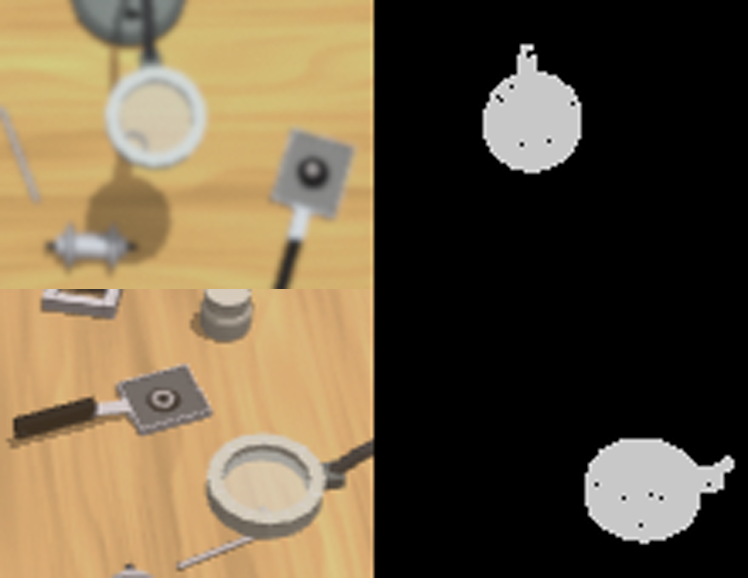

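```bash
python3 - <<'E'
from h import *
from scipy.optimize import least_squares
for n in ('top0','side0'):
    c,s=load(n); P=cloud(c); im=c['image'].astype(int)
    band=(P[...,2]>270)&(P[...,2]<318)&(np.hypot(P[...,0]-603,P[...,1]+86)<75)&(im.max(2)-im.min(2)<60)
    band=cv2.morphologyEx(band.astype(np.uint8),cv2.MORPH_CLOSE,np.ones((3,3)))
    band=cv2.morphologyEx(band,cv2.MORPH_OPEN,cv2.getStructuringElement(2,(15,15)))
    cnt=max(cv2.findContours(band,0,1)[0],key=cv2.contourArea)
    e=cv2.fitEllipse(cnt); print(n,e, 'ctr z291',onz(c,e[0],291))
    for z,far in ((302,1),(280,-1)):
        q=np.array([onz(c,x,z)[:2] for x in cnt[:,0]]); 
        d=(q.mean(0)-cam_pose(c)[1][:2]); d/=np.linalg.norm(d)
        k=((q-q.mean(0))@d)*far>5
        r=least_squares(lambda p:np.hypot(*(q[k]-p[:2]).T)-p[2],[603,-86,51],loss='soft_l1')
        r2=least_squares(lambda p:np.hypot(*(q[k]-p[:2]).T)-51,[603,-86],loss='soft_l1'); print(z,'free',r.x.round(1),'R51',r2.x.round(1))
    # neck/base direction
c,s=load('top0'); P=cloud(c); g=c['image'].astype(int)
k=(P[...,2]>4)&(P[...,2]<60)&(np.hypot(P[...,0]-780,P[...,1]+60)<130)
k=cv2.morphologyEx(k.astype(np.uint8),cv2.MORPH_OPEN,np.ones((5,5)));cnt=max(cv2.findContours(k,0,2)[0],key=cv2.contourArea)
e=cv2.minEnclosingCircle(cnt); print('base',onz(c,e[0],15),e)
E
```

```text
top0 ((335.0968933105469, 164.29632568359375), (28.47933006286621, 29.266754150390625), 21.161388397216797) ctr z291 [598.93572843 -83.13935724 291.        ]
302 free [600.2 -83.3  48.4] R51 [597.1 -82.4]
280 free [598.9 -83.1  50. ] R51 [600.2 -83.6]
side0 ((367.768798828125, 187.58590698242188), (29.842771530151367, 34.64651107788086), 92.51148223876953) ctr z291 [598.51716151 -83.0809823  291.        ]
302 free [598.4 -84.5  50.6] R51 [598.3 -85. ]
280 free [598.5 -80.9  50. ] R51 [598.8 -79.6]
base [806.8954273  -64.65858696  15.        ] ((326.0, 126.0), 17.46434783935547)
```

The lens is at about (599, -83), and the top and side views agree within 1 mm. The base direction is 0.09 rad. Next I approach, stopping just above the grip to check.

```bash
python3 - <<'E'
from h import *
from rig import bot
yaw=-0.321; q=tool(yaw,15); ex=np.array([np.cos(yaw),np.sin(yaw)])
g=np.array([446.5,-241.2])+20*ex; print(g)
bot.move_gripper(48,grip_force=32)
bot.move_to([g[0],g[1],130],q)
bot.servo_line([g[0],g[1],70],speed=80)
bot.dwell(0.3)
c,s=snap(bot,'wrist','w3'); print(s['clock'],s['ee_pos'],s['grip_width'],s['ft_force'],s['joint_positions'].round(2))
snap(bot,'side','s3')
E
```

```text
[ 465.47840754 -247.51031277]
6.0917 [ 465.57612799 -247.54972415   70.28071237] 48.041964573866196 [-0.96555947  0.46671432  0.36994163] [-0.59  0.38  1.91  0.12  0.6  -1.93]
```

View pics/w3.png

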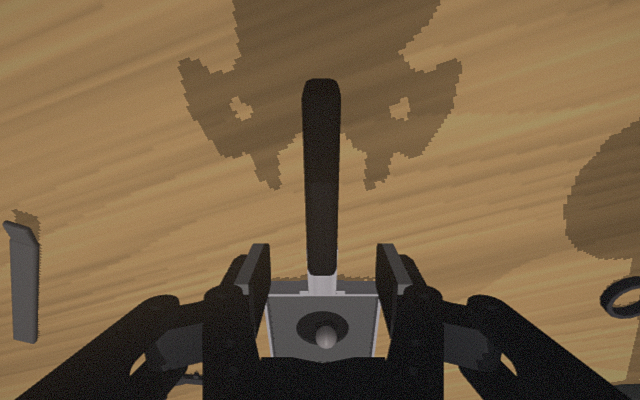

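View pics/s3.png

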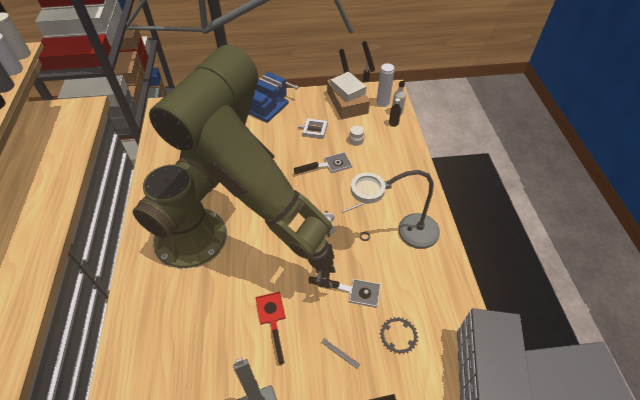

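The grip runs straight between the jaws (gap centre u≈322, grip u≈321), and the pocket and ball are visible at (322,330). Now I descend and pinch at 32 N.

```bash
python3 - <<'E'
from h import *
from rig import bot
s=bot.read_state(); p=s['ee_pos']
hit=bot.servo_line([465.5,-247.5,28],speed=50,until_force=8)
s=bot.read_state(); print(hit,s['ee_pos'],s['ft_force'])
if not hit:
    bot.move_gripper(24,grip_force=32); 
    bot.move_gripper(10,grip_force=32); bot.dwell(0.3)
    c,s=snap(bot,'wrist','w4'); print(s['clock'],s['ee_pos'],s['grip_width'],s['ft_force'])
E
```

```text
False [ 465.63776973 -247.59412477   28.26099715] [ 1.52804101 -0.18336539  0.2497814 ]
8.0667 [ 465.52196645 -247.53062111   28.05380532] 15.387296489437029 [-0.72495634 -0.50162535  3.25432191]
```

View pics/w4.png

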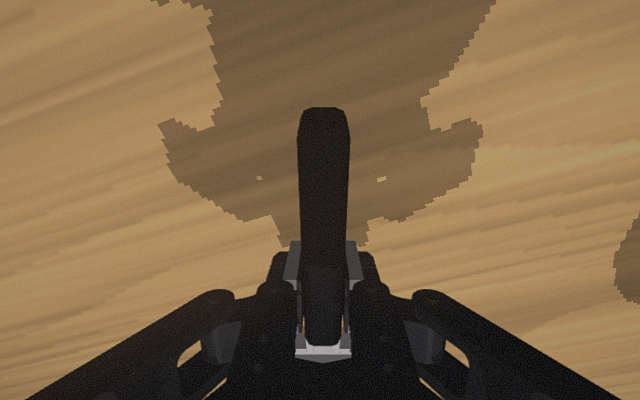

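The grip is held at 15.4 mm width. I lift gently a little and check.

```bash
python3 - <<'E'
from h import *
from rig import bot
p=np.array([465.5,-247.5,28.])
bot.servo_line(p+[0,0,30],speed=25); bot.dwell(0.4)
c,s=snap(bot,'wrist','w5'); print(s['clock'],s['ee_pos'],s['grip_width'],s['ft_force'],s['moment'])
t,_=snap(bot,'top','t5'); d,_=snap(bot,'side','s5')
k=lambda c,u,v:cv2.resize(c['image'][v-40:v+40,u-40:u+40],None,fx=4.5,fy=4.5,interpolation=2)
cv2.imwrite('pics/c5.png',np.hstack([k(t,380,195),k(d,350,280)]))
E
```

```text
9.8667 [ 465.50057848 -247.48822255   57.95904039] 15.406759351698193 [ 0.53711622  0.47098401 -0.81313859] [ 0.1445951   0.29645491 -0.01986301]
```

View pics/c5.png

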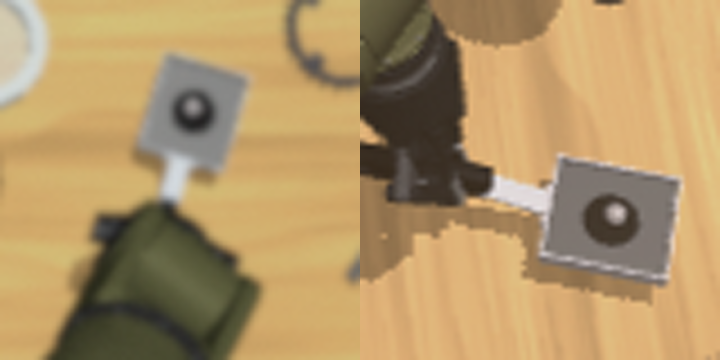

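View pics/w5.png

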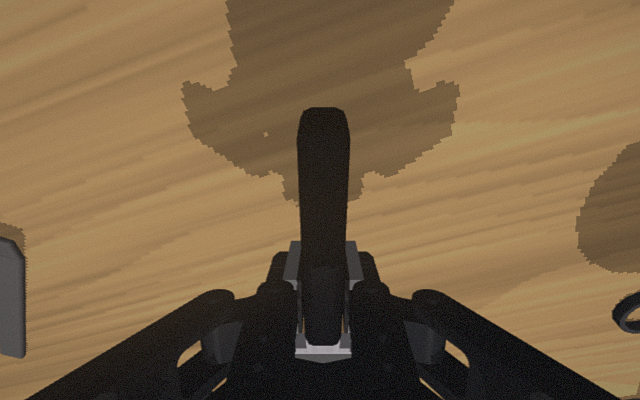

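No slip is visible: the grip's rear end is still at v≈108 and the ball is in the pocket in both views. Now the lift and level traverse.

```bash
python3 - <<'E'
from h import *
from rig import bot
p=np.array([465.5,-247.5,178.])
bot.servo_line(p,speed=45); bot.dwell(0.2)
bot.servo_line(p+[23,201,0],speed=45); bot.dwell(0.6)
c,s=snap(bot,'wrist','w6'); print(s['clock'],s['ee_pos'],s['grip_width'],s['ft_force'],s['joint_positions'].round(2))
t,_=snap(bot,'top','t6'); d,_=snap(bot,'side','s6')
k=lambda c,u,v:cv2.resize(c['image'][v-40:v+40,u-40:u+40],None,fx=5,fy=5,interpolation=2)
cv2.imwrite('pics/c6.png',np.hstack([k(t,336,170),k(d,355,205)]))
E
```

```text
18.275 [488.50268971 -46.4899062  178.01032417] 15.448774683974403 [ 0.27838234 -0.55559752 -1.42341289] [-0.15  0.13  1.93 -0.06  0.83 -1.36]
```

View pics/c6.png

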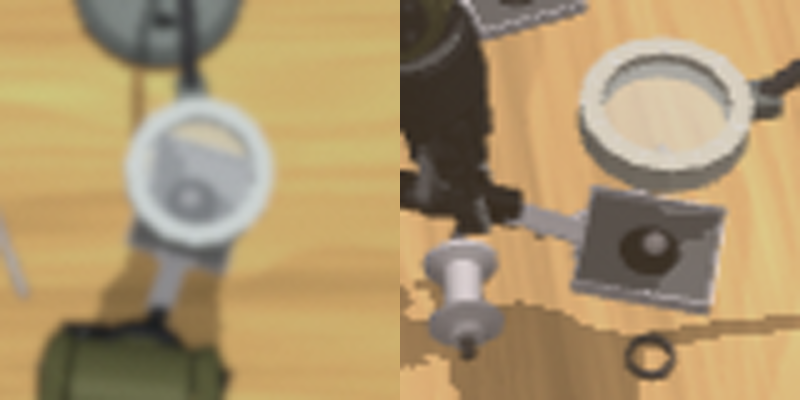

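View pics/w6.png

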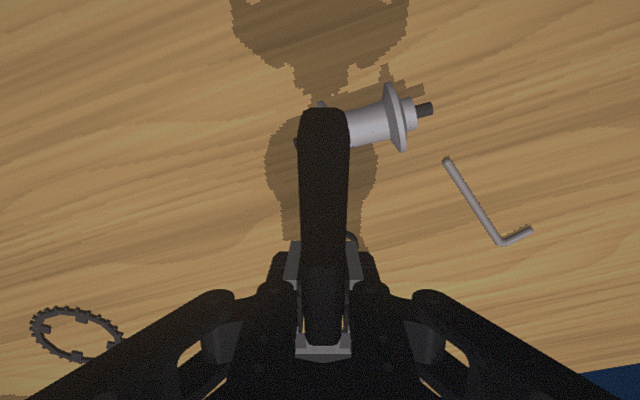

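View pics/s6.png

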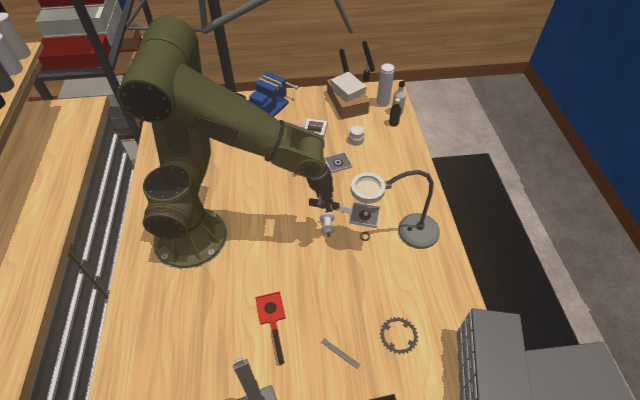

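```bash
python3 - <<'E'
from h import *
d,_=load('s6'); t,_=load('t6'); P=cloud(d); g=d['image'].astype(int).sum(2)
u0,v0=365,215
w=np.zeros(g.shape,np.uint8); w[205:226,352:378]=(g[205:226,352:378]<200)
cnt=max(cv2.findContours(w,0,1)[0],key=cv2.contourArea); h=cv2.convexHull(cnt)
e=cv2.fitEllipse(h); print('side ell',e,onz(d,e[0],155), 'ref', proj(d,[599,-83,155]))
print(np.array2string(g[206:226,352:378],max_line_width=200))
# plane
sat=d['image'].astype(int).max(2)-d['image'].astype(int).min(2)
m=(P[...,2]>130)&(P[...,2]<190)&(np.hypot(P[...,0]-599,P[...,1]+83)<60)&(sat<40)
m=cv2.erode(m.astype(np.uint8),np.ones((3,3)))>0
q=P[m]; A=np.c_[q[:,:2]-[599,-83],np.ones(len(q))]
co=np.linalg.lstsq(A,q[:,2],rcond=None)[0]; r=q[:,2]-A@co
for _ in range(5):
    k=abs(r)<2.5*r[k].std() if _ else abs(r)<8; co=np.linalg.lstsq(A[k],q[k,2],rcond=None)[0]; r=q[:,2]-A@co
print('plane',co,k.sum(),r[k].std(), 'along',co[0]*np.cos(.321)-co[1]*np.sin(.321),'across',co[0]*np.sin(.321)+co[1]*np.cos(.321))
# same in t5/s5 for reference camera bias at z lower:
print('top ref pix',proj(t,[599,-83,155]))
E
```

```text
side ell ((364.3389587402344, 214.69097900390625), (9.537059783935547, 11.195013046264648), 89.38456726074219) [598.49074052 -84.19329478 155.        ] ref (np.float64(364.4310286669013), np.float64(214.38078260250964))
[[412 279 245 246 245 245 245 245 245 247 245 246 244 247 267 326 330 322 303 306 319 319 338 388 384 387]
 [428 251 245 244 245 246 248 245 247 246 245 244 246 246 245 270 330 328 328 329 327 326 324 317 298 301]
 [369 247 245 245 243 245 244 247 245 245 244 247 245 246 247 247 248 245 245 246 245 244 245 247 248 246]
 [356 245 245 245 244 245 245 245 245 245 242 242 243 242 243 245 244 248 245 246 247 248 245 247 246 251]
 [294 245 246 245 244 245 245 245 242 232 209 190 191 196 209 233 244 244 245 245 247 243 246 248 254 275]
 [276 245 245 245 245 245 243 236 204 162 148 151 182 249 272 200 201 232 245 246 246 248 245 272 334 332]
 [251 245 245 245 245 244 239 209 150 146 146 188 299 370 384 332 196 188 243 248 254 253 253 277 333 316]
 [246 246 246 245 246 248 229 162 146 146 148 213 335 367 382 339 237 158 205 278 334 334 332 334 336 327]
 [248 246 248 245 246 24
[... 770 characters left out ...]
 248 246 248 272 335 337 336 336 336 337 336 338 336 383 508]
 [320 326 348 363 396 366 367 294 287 258 262 264 275 258 284 336 336 338 338 336 336 338 336 335 401 546]
 [342 336 333 326 321 320 318 325 348 362 394 404 486 360 394 349 349 350 348 342 341 336 337 338 408 560]
 [511 479 458 385 370 341 334 332 326 322 322 317 338 391 410 465 469 470 458 407 394 350 349 350 427 587]
 [520 525 524 517 499 497 462 440 400 375 366 340 332 331 326 321 320 317 337 391 409 465 469 460 477 580]]
plane [-1.35073224e-02 -3.02029244e-02  1.54170009e+02] 484 2.8584715319484184 along -0.0032878785100235106 across -0.0329219418272957
top ref pix (np.float64(333.3515018302675), np.float64(170.4608308286172))
```

```bash
python3 - <<'E'
from h import *
for n,ctr,z in (('side0',(576,-284),5),('s5',(576,-284),35),('s6',(599,-83),155)):
    d,_=load(n); P=cloud(d); im=d['image'].astype(int); sat=im.max(2)-im.min(2)
    rel=P[...,:2]-np.array(ctr); c,s=np.cos(-.321),np.sin(-.321)
    a=rel[...,0]*c+rel[...,1]*s; b=-rel[...,0]*s+rel[...,1]*c
    m=(abs(a)<36)&(abs(b)<31)&(abs(P[...,2]-z)<12)&(np.hypot(a,b)>23)
    q=np.c_[a[m],b[m],np.ones(m.sum())]; zz=P[m][:,2]
    co=np.linalg.lstsq(q,zz,rcond=None)[0]; r=zz-q@co; k=abs(r)<2*r.std(); co=np.linalg.lstsq(q[k],zz[k],rcond=None)[0]
    C=np.linalg.inv(q[k].T@q[k])*(r[k].std()**2)
    print(n,'slopes along/across',co[:2].round(3),'+-',np.sqrt(np.diag(C))[:2].round(3),'z',co[2].round(1),k.sum())
# corners of pan top rim in s6: look at white outline
d,_=load('s6'); cv2.imwrite('pics/c6b.png',cv2.resize(d['image'][190:240,335:395],None,fx=10,fy=10,interpolation=2))
E
```

```text
side0 slopes along/across [ 0.002 -0.014] +- [0.006 0.008] z 4.3 231
s5 slopes along/across [-0.001  0.002] +- [0.006 0.007] z 33.6 239
s6 slopes along/across [ 0.003 -0.01 ] +- [0.006 0.007] z 154.2 203
```

View pics/c6b.png

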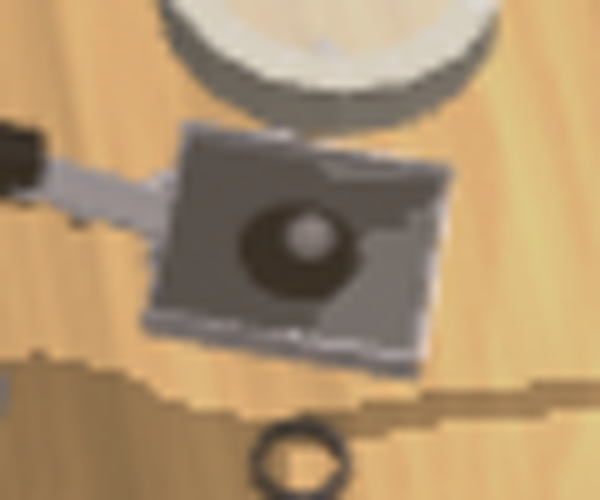

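Position and level match. Last check is that the ball is at rest, then I hand in.

```bash
python3 - <<'E'
from h import *
from rig import bot
def ball(c):
    g=c['image'].astype(float).sum(2)[209:222,358:371]; w=np.clip(g-255,0,None); w[:, :3]=0; w[:,-2:]=0
    v,u=np.mgrid[209:222,358:371]; m=(u>=362)&(u<=368)&(v<=216); w=w*m
    return (u*w).sum()/w.sum(),(v*w).sum()/w.sum()
bs=[ball(load('s6')[0])]
for i in range(3):
    bot.dwell(0.8); bs.append(ball(snap(bot,'side',f's7_{i}')[0]))
s=bot.read_state(); print(np.round(bs,2).tolist(),s['clock'],s['ee_pos'],abs(s['qvel']).max(),s['grip_width'],s['ft_force'])
im0=load('s6')[0]['image'].astype(int); im1=load('s7_2')[0]['image'].astype(int); print('max diff',abs(im0-im1)[190:240,335:395].max())
a,b=load('side0')[0],load('s7_2')[0]; df=abs(a['image'].astype(int)-b['image']).max(2)
for n,(u,v) in dict(other=(335,162),hub=(328,222),lock=(365,237),lever=(340,352),ring=(399,335),grease=(357,135),pedal=(314,128)).items(): print(n,df[v-6:v+7,u-6:u+7].mean().round(1))
E
```

```text
[[365.58, 212.96], [365.58, 212.97], [365.58, 212.96], [365.58, 212.96]] 20.975 [488.4980117  -46.50926012 178.00806007] 0.002330279385066644 15.530414088505399 [-0.16645104 -0.392442   -1.97369528]
max diff 2
other 2.1
hub 25.5
lock 11.7
lever 3.7
ring 3.8
grease 2.9
pedal 22.7
```

```bash
python3 - <<'E'
from rig import bot
for i in range(5):
    bot.dwell(0.1); s=bot.read_state(); print(s['grip_width'],s['ft_force'].round(2))
E
```

```text
15.251900350127686 [ 0.3  -0.49 -0.98]
15.701557972493514 [-0.5  -0.18 -0.43]
15.295853750040585 [-0.33 -0.03 -2.31]
15.666275596468733 [-0.52  0.93 -0.6 ]
15.259012906749472 [ 0.76 -0.32 -0.71]
```

The width change is only sensor noise, so I hand in.

```bash
python3 -c "
from rig import bot
bot.finish_job(); print(bot.read_state()['clock'])"
```

```text
the job is handed in; nothing more can be done
the job is handed in; nothing more can be done
```

I pinched the pan with the ball by its grip (32 N commanded), lifted it, carried it level under the magnifier and handed the job in there at about 21.5 s. The arm is still holding it.

- **Centring and height:** the side camera puts the pocket at (598.5, -84.2) mm, about 1 mm from my estimate of the lens axis at (599, -83). The pan sheet reads 154.2 mm. That is about 150 mm above where the same camera saw it on the bench, which is the intended 160 mm for the pocket point.
- **Level:** the last tilt fit gave 0.003 rad along the grip and -0.010 rad across, within its noise. An earlier, rougher fit gave -0.033 rad across. I put that down to the pan's walls being included, because the fit without them gave about the same tilt here as it did for the pan on the bench.
- **Ball:** it is in the pocket and did not move over 2.7 s of side pictures (0.01 px).
- **Grip:** I saw no slip after the lift. Width readings of 15.25 to 15.70 mm were sensor noise. I could not measure the actual pinch force.
- **Other things on the bench:** the second pan, grease jar, tyre lever and chainring look unchanged. The picture comparison flagged the hub, lockring and pedal. The hub and lockring are now in shadow and look untouched in the close views. The arm hides the pedal in the side view, so I could not confirm it, though nothing went near it. I did not recheck the hex key's position, and the arm did not go near it either.

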